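# Set the stabiliser foot of a bench instrument on its bearing pad

### The job

The rubber foot under the instrument's outrigger hangs above the bench. Slide the steel bearing pad with the upright fin along the bench until its square is centred under the foot, then screw the foot down with the six-sided knob until it just touches the pad: stop as soon as you feel it take a light load, without jacking against it, and let go. Leave the other things where they are.

Things in the scene. Friction and masses are not known exactly. Their poses are not given: they have to be found in the camera images.
- instrument: low grey instrument with an aluminium outrigger arm, fixed. Origin on the bench straight under the axis of the foot; x runs along the arm to the case, y left, z up. Case 200 x 260 mm, 98 mm tall, begins 130 mm from the axis; arm 44 mm wide, 50 to 64 mm above the bench, ends 22 mm beyond the axis. A 30 mm collar around the screw rises to 74 mm.
- knob_grip (a point): middle of the black six-sided knob over the arm: 40 mm across its flats, which face this point's x axis and every 60 deg from it, 15 mm up and down from here; 108.5 to 111 mm above the bench at the start. Clockwise from above sinks screw and foot by 1.5 mm/rad; turns at least 4.2 rad, stays where left. Takes 0.06 N m, plus some 0.02 per N of foot pressure; the rubber hub gives 0.2 rad per N m.
- foot: rubber foot, a disc 56 mm across and 8 mm thick on the screw's lower end under the arm; it turns and sinks with the knob. Origin at the centre of its underside, 12.5 to 15 mm above the bench at the start. Once it touches, its pressure grows by some 35 N per radian of the knob.
- pad: loose steel bearing pad, 0.35 to 0.7 kg: a square plate 76 x 76 x 10 mm with a tongue 24 mm wide, 10 mm thick, that runs along the pad's -y to 102 mm from the centre and carries an upright fin. Origin under the square's centre, z up. It goes under the foot with its tongue to the instrument's right (-y).
- pad_top (a point): centre of the upper face of the pad's square, 10 mm above its underside.
- pad_fin (a point): point in the fin of the pad at which to pinch it from above, 40 mm above the pad's underside and 88 mm from the square's centre along the pad's -y. The fin is 14 mm thick (pad x), 28 mm long (pad y), centred on this point, and its top is 55 mm above the bench.
- jar: amber jar with a lid, 64 mm across, 75 mm tall; a bystander; origin under its centre.
- mug: white mug, 76 mm across, 90 mm tall; a bystander; origin under its centre.
- carton: small yellow and green carton, 55 x 75 x 70 mm; a bystander; origin under its centre.
- mouse: black computer mouse, 100 x 58 mm, 29 mm tall; a bystander; origin under its centre.
- wrench: steel wrench lying on the bench; a bystander; origin under its middle.
- spare_foot: spare rubber foot, a disc 56 mm across with a 12 mm stud pointing up, 53 mm tall; a bystander; origin under its centre.
- spare_plate: plain square steel plate 76 x 76 x 10 mm without tongue or fin; a bystander; origin under its centre.
There are look-alikes about, which are no part of the job. Leave any blue or purple look-alike of the pad alone.

How it is judged:
By the outcome, as a careful person would: the job done as asked, in the order asked, and still so for the second after the job is handed in, with the robot touching nothing.
It also fails if it takes over 72 s, if anything falls off the work surface, if the arm or the gripper's body presses on something with over 40 N, if the wrist force passes 120 N, or if a joint passes its speed limit or range.

### The arm

A 6-joint arm with a two-finger parallel gripper is mounted at the origin on the work surface. World frame = base frame: x ahead of the robot, y to its left, z up, the work surface at z = 0. Lengths are in mm, angles in degrees, forces in N, time in s.
With the tool pointing down it reaches from about 275 to 725 mm from the base axis. Payload 5.6 kg.
Tool frame: the origin (TCP) lies midway between the tips of the shut fingers; the grasp point (between the pads) lies 19 mm behind it; x points along the fingers, y is the direction in which the jaws open and shut, and the axes are right-handed (so a half turn about x gives the same grasp; the last joint's range is limited). The gripper opens to 85 mm and grips with 20 to 120 N. Pads are 22 mm wide; open, the fingers measure 114 mm over their backs; the gripper's body (76 mm by 85 mm) begins 54 mm behind the grasp point. The pads swing forward as they close: fully open they stand 13 mm farther back than shut.
Start: joints at [93.369, 14.616, 6.199, 0, -81.583, -16.306], TCP at [123.11, 536.038, 231.283] pointing down, gripper open.
Joint ranges: [-168.99, 168.99], [-69.2, 112.95], [-62.41, 85.93], [-164.36, 98.24], [-168.68, -3.75], [-174.98, 174.98]. Speed limits (degrees/s): [147.25, 147.25, 180, 180, 180, 180].

### API

Orientations are given as a 3x3 rotation matrix whose columns are the frame's x, y, z axes.
In Python, from workcell import * gives the robot as it stands.
- The arm moves only by the tool drive_tool, never from a script. Its argument "motion" is one flat list of numbers, 5 for each row, row after row: the opening, from 0 (shut) to 1 (fully open), then the shift along the world's x, y, z in cm, then the turn about the world's z in degrees. A call has 1 to 12 rows; each row is the pose to reach, as a shift and turn from the pose commanded when the call began; what a row does not reach only later rows make up. A row lasts 1/10 s, in which the tool goes at most 50 mm and 8.59 degrees, less where a joint would pass 70% of its speed; a pose out of reach is approached as far as the arm can. A call with a gripper value outside its range is refused whole. The fingers move at their own pace and stop on an object; the grip force is fixed at half the most. Time passes only in rows, so rows that repeat a pose let the fingers close. It gives the time, the measured TCP pose, the force and the opening at its end, in the units of the state.
- read_state(): the state, without advancing time (a new reading comes with each control period).
- camera(name): name is "scene" or "top" or "wrist"; returns a dict with "img" (480x640x3 uint8, blue, green, red), "fx", "fy", "cx", "cy" (pixels), "k1" (the pictures are not rectified: a ray, as slopes to the right and down, at radius r is drawn at 1 + k1 r^2 times it, then the intrinsics apply), "position" and "attitude" of the camera in the world. Camera axes: x right, y down, z forward; pixel columns grow to the right and rows downward; lengths in mm; the calibration is good to about 2 mm. A picture is of the moment at which its call begins. There is no depth.
- sign_off(): hands the job in, once; it reports no verdict.
The state is a dict: "time": time; "qpos": joint angles; "qd": joint speeds; "effort": joint torques, N m; "tcp_pos": TCP position; "tool_rot": TCP orientation; "ft_force": force on the tool from outside, world axes, zero at the start; "torque": the same for the moment, N m; "finger_gap": finger opening in mm.
Only numpy, scipy, OpenCV 4.12 (cv2) and the standard library are available. Lean on these libraries where they do the work, as an engineer would, in place of code of your own. Each camera call takes 0.05 s, during which the arm holds its last target.

## Working session

There is one attempt and no reset: what is moved stays moved. The work goes in short steps, Python scripts to look and compute and a tool call to move; the robot and the scene stay as the last step left them, time stands still between calls to the robot, and variables do not carry over. Pictures are saved under pics/ and viewed, and the job is handed in when it is done.

Besides the shell and the picture viewer there is one more tool, called after "Request:" by a JSON object that holds its "op" and its "data", one argument or row to a line. drive_tool: Moves the arm, as the interface text tells. Its arguments: {"type":"object","properties":{"motion":{"type":"array"}},"required":["motion"]}

```bash
mkdir -p pics; ls
python3 - <<'E'
from workcell import *
import cv2,numpy as np
s=read_state();print(s)
for n in("scene","top","wrist"):
    c=camera(n);cv2.imwrite(f"pics/{n}0.png",c["img"]);np.save(f"{n}0.npy",c,allow_pickle=True)
    print(n,{k:v for k,v in c.items() if k!="img"})
E
```

```text
pics
{'time': 0.0, 'qpos': array([ 9.33723896e+01,  1.46527934e+01,  6.13257046e+00, -2.78497839e-02,
       -8.15834215e+01, -1.63092653e+01]), 'qd': array([-0.02764465,  0.05248318, -0.05814122,  0.12185441,  0.080746  ,
        0.05643406]), 'effort': array([-3.44042173e-04, -3.86633992e+01,  2.37940228e+01,  5.36548197e+00,
       -6.20601742e-03,  2.13590886e-05]), 'tcp_pos': array([122.93271895, 535.58628061, 230.40950665]), 'tool_rot': array([[-3.73592627e-04, -2.23946841e-01, -9.74601289e-01],
       [-1.83407008e-03, -9.74599565e-01,  2.23947148e-01],
       [-9.99998248e-01,  1.87115206e-03, -4.66309879e-05]]), 'ft_force': array([ 0.3086524 ,  0.30646846, -0.42136604]), 'torque': array([-0.02635479, -0.02085284, -0.02836977]), 'finger_gap': 85.448373034875}
scene {'fx': 510.490329044164, 'fy': 510.490329044164, 'cx': 320.05584173880663, 'cy': 236.45800615987608, 'k1': -0.14019737686068734, 'position': array([1290.54627246, -807.24762327,  829.20844163]), 'attitude': array([[ 0.75031425,  0.38703996, -0.53593711],
       [ 0.66069125, -0.41117782,  0.62802856],
       [ 0.0227067 , -0.82530775, -0.56422649]])}
top {'fx': 520.7515107069576, 'fy': 520.7515107069576, 'cx': 311.13327775363325, 'cy': 241.96338223995255, 'k1': -0.05917325000526413, 'position': array([ 518.23320843,   28.47323803, 1197.35223184]), 'attitude': array([[ 0.01911852, -0.9965956 ,  0.08019781],
       [-0.99964138, -0.02055791, -0.01716078],
       [ 0.01875106, -0.07984096, -0.99663123]])}
wrist {'fx': 392.86627733693217, 'fy': 392.86627733693217, 'cx': 328.5066836329142, 'cy': 237.88877584747857, 'k1': -0.07121260745533013, 'position': array([195.51662237, 518.83162874, 373.02657418]), 'attitude': array([[-0.22401343, -0.93085983, -0.28864849],
       [-0.97458488,  0.21442182,  0.06486589],
       [ 0.00151148,  0.29584329, -0.95523529]])}
```

View pics/top0.png

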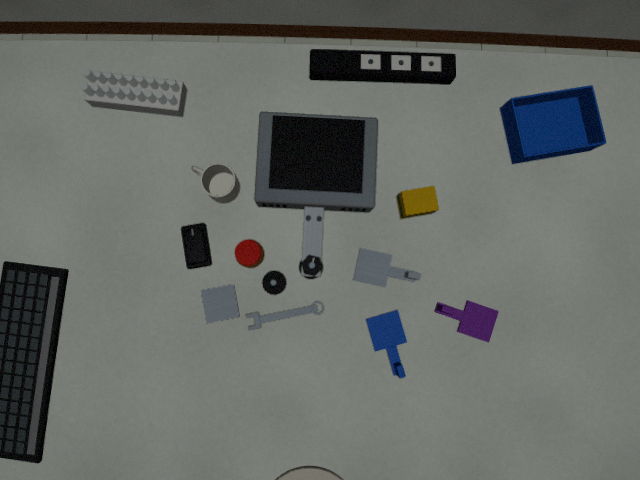

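View pics/scene0.png

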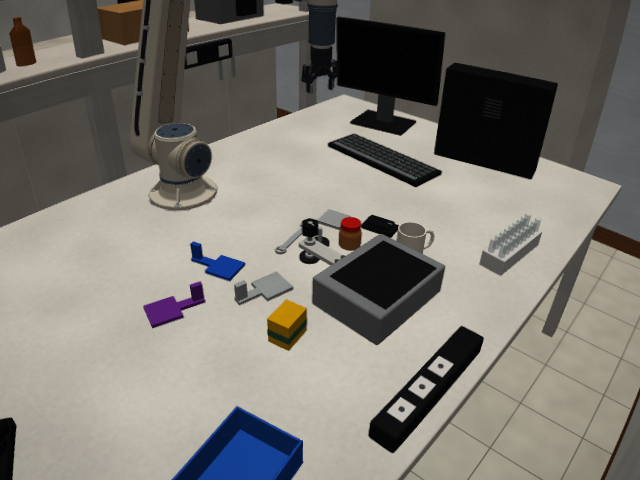

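View pics/wrist0.png

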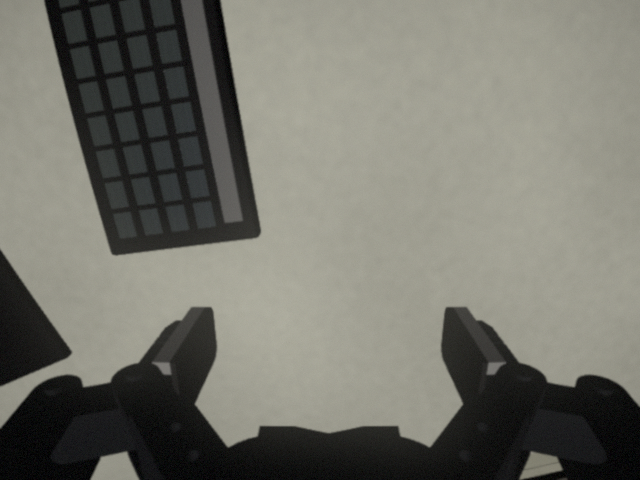

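```bash
cat > h.py <<'E'
import numpy as np,cv2
from workcell import *
def load(n): return np.load(n,allow_pickle=True).item()
def ray(c,uv):
    K=np.array([[c["fx"],0,c["cx"]],[0,c["fy"],c["cy"]],[0,0,1]])
    uv=np.array(uv,float).reshape(-1,1,2)
    p=(uv[:,0]-[c["cx"],c["cy"]])/[c["fx"],c["fy"]]
    u=p.copy()
    for _ in range(20): u=p/(1+c["k1"]*(u**2).sum(1,keepdims=True))
    d=np.c_[u,np.ones(len(u))]@np.array(c["attitude"]).T
    return np.array(c["position"]),d
def plane(c,uv,z):
    o,d=ray(c,uv); return o+d*((z-o[2])/d[:,2])[:,None]
def proj(c,P):
    P=np.atleast_2d(np.array(P,float)); q=(P-c["position"])@np.array(c["attitude"]); s=q[:,:2]/q[:,2:]
    s=s*(1+c["k1"]*(s**2).sum(1,keepdims=True)); return s*[c["fx"],c["fy"]]+[c["cx"],c["cy"]]
def tri(c1,uv1,c2,uv2):
    o1,d1=ray(c1,uv1);o2,d2=ray(c2,uv2);d1=d1[0]/np.linalg.norm(d1[0]);d2=d2[0]/np.linalg.norm(d2[0])
    t=np.linalg.lstsq(np.c_[d1,-d2],o2-o1,rcond=None)[0];a=o1+t[0]*d1;b=o2+t[1]*d2
    return (a+b)/2,np.linalg.norm(a-b)
def crop(img,x0,y0,x1,y1,f,name): cv2.imwrite(name,cv2.resize(img[y0:y1,x0:x1],None,fx=f,fy=f,interpolation=cv2.INTER_CUBIC))
E
python3 - <<'E'
from h import *
c=load("top0.npy");crop(cv2.convertScaleAbs(c["img"],alpha=1.4),290,200,430,300,5.5,"pics/t_crop.png")
c=load("scene0.npy");crop(cv2.convertScaleAbs(c["img"],alpha=1.4),225,205,365,310,5.5,"pics/s_crop.png")
E
```

```text
(no output)
```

View pics/t_crop.png

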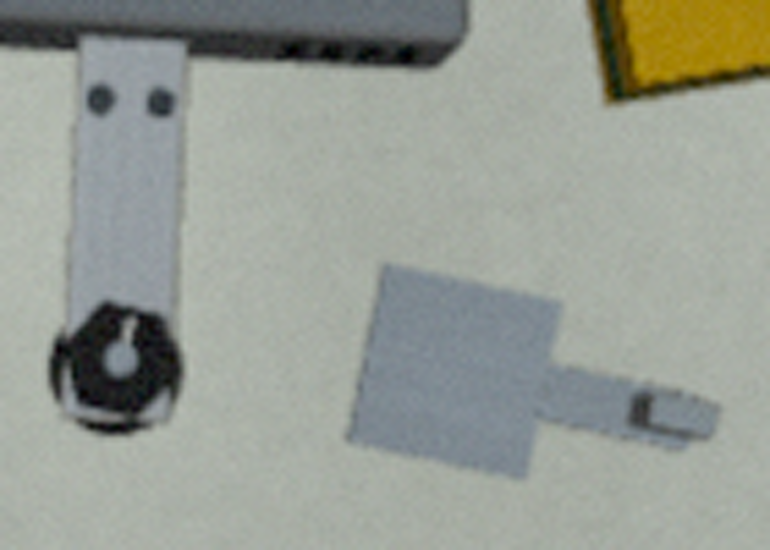

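View pics/s_crop.png

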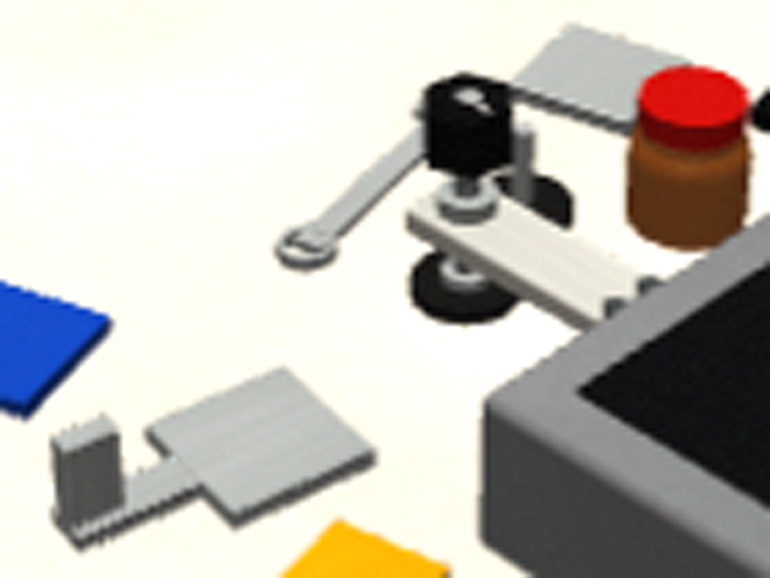

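Run:
```python
from h import *
c=load("top0.npy")
f=lambda L:np.array(L)/5.5+[289.6,199.6]
q=f([(386,264),(562,302),(526,478),(346,442)])
P=plane(c,q,10);print(P);print("pad c",P.mean(0))
m=(P[0]+P[3]-P[1]-P[2])/2; print("pad y dir ang",np.degrees(np.arctan2(m[1],m[0])), np.linalg.norm(m))
print("fin",plane(c,f([(680,415)]),55))
print("fin exp",P.mean(0)-88*m/np.linalg.norm(m))
g=plane(c,f([(80,40),(188,40),(67,320),(180,320)]),64);print(g)
for a,b in((0,2),(1,3)):
    d=g[a]-g[b];print("arm ang",np.degrees(np.arctan2(d[1],d[0])))
print("knob",plane(c,f([(121,358)]),125)); 
s=load("scene0.npy");h=lambda L:np.array(L)/5.5+[224.6,204.6]
print(tri(c,f([(121,360)]),s,h([(468,95)])))
print("foot s",plane(s,h([(465,285)]),22))
o=load("scene0.npy")
```

```text
[[ 603.12453596 -103.67013798   10.        ]
 [ 588.73433755 -177.47468613   10.        ]
 [ 515.30648822 -163.01782924   10.        ]
 [ 528.84282145  -87.94328335   10.        ]]
pad c [ 559.0020458  -133.02648418   10.        ]
pad y dir ang 79.37599442861173 75.73783039316689
fin [[ 541.65957121 -217.57712793   55.        ]]
fin exp [ 542.77808763 -219.51800504   10.        ]
[[686.39571292  25.77852936  64.        ]
 [687.34252994 -17.35385686  64.        ]
 [574.45832513  28.66286199  64.        ]
 [575.35579245 -16.09941072  64.        ]]
arm ang -1.4760352110917059
arm ang -0.6417854901718136
knob [[557.60061979   8.1497534  125.        ]]
(array([557.37345512,   8.56220577, 124.05006246]), np.float64(1.3192365412511318))
foot s [[564.66890719   1.08593612  22.        ]]
```

Request:
{"op": "drive_tool", "data": {
  "motion": [1,42,-75.5,-3,-87.7,1,42,-75.5,-3,-87.7,1,42,-75.5,-3,-87.7,1,42,-75.5,-3,-87.7,1,42,-75.5,-3,-87.7,1,42,-75.5,-3,-87.7,1,42,-75.5,-3,-87.7,1,42,-75.5,-3,-87.7,1,42,-75.5,-3,-87.7,1,42,-75.5,-3,-87.7,1,42,-75.5,-3,-87.7,1,42,-75.5,-3,-87.7]
}}

```text
time: 1.35
tcp_pos: [415.0, 9.9, 210.5]
tool_rot: [[0.001, -0.983, 0.185], [0.0, 0.185, 0.983], [-1.0, -0.0, 0.001]]
ft_force: [1.0, 1.4, 0.5]
finger_gap: 85.6
```

Request:
{"op": "drive_tool", "data": {
  "motion": [1,12.7,-22.8,-1,0,1,12.7,-22.8,-1,0,1,12.7,-22.8,-1,0,1,12.7,-22.8,-1,0,1,12.7,-22.8,-1,0,1,12.7,-22.8,-1,0,1,12.7,-22.8,-1,0,1,12.7,-22.8,-1,0]
}}

```text
time: 2.15
tcp_pos: [541.2, -215.5, 200.2]
tool_rot: [[-0.001, -0.983, 0.185], [0.0, 0.185, 0.983], [-1.0, 0.001, 0.0]]
ft_force: [0.3, 0.6, 0.2]
finger_gap: 85.5
```

Run:
```python
from h import *
s=read_state();print(s["time"],s["tcp_pos"],np.degrees(np.arctan2(s["tool_rot"][1,1],s["tool_rot"][0,1])),s["ft_force"])
c=camera("wrist");np.save("w1.npy",c,allow_pickle=True);cv2.imwrite("pics/w1.png",c["img"]);print(c["position"])
```

```text
2.15 [ 541.2247377  -215.51358351  200.15201151] 169.35108211981407 [0.3148547  0.60490451 0.24977197]
[ 526.1929642  -289.948241    342.66456378]
```

View pics/w1.png

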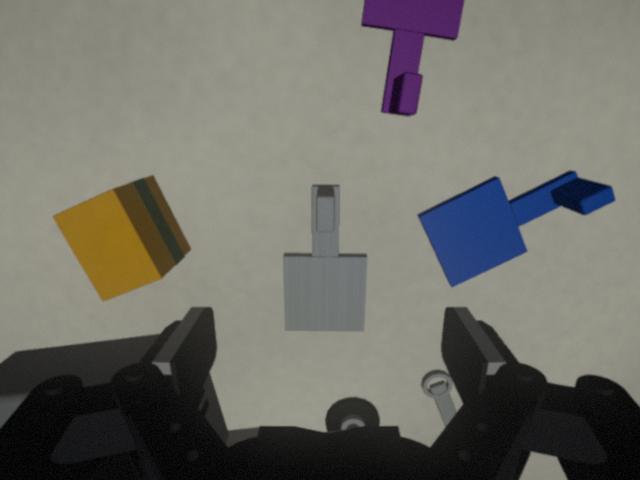

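Run:
```python
from h import *
c=load("w1.npy")
crop(cv2.convertScaleAbs(c["img"],alpha=1.4),270,170,400,440,2.2,"pics/w1c.png")
g=cv2.cvtColor(c["img"],cv2.COLOR_BGR2GRAY)
sub=cv2.goodFeaturesToTrack(g[170:345,270:385],14,0.05,5).reshape(-1,2).astype(np.float32)+[270,170]
sub=cv2.cornerSubPix(g,sub.astype(np.float32).reshape(-1,1,2),(4,4),(-1,-1),(3,50,.01)).reshape(-1,2);print(sub)
q=cv2.cornerSubPix(g,np.float32([(285,254),(366,255),(364,331),(286,331)]).reshape(-1,1,2),(5,5),(-1,-1),(3,50,.01)).reshape(-1,2)
P=plane(c,q,10);print(q,P,P.mean(0))
m=(P[2]+P[3]-P[0]-P[1])/2;print(np.degrees(np.arctan2(m[1],m[0])),np.linalg.norm(m),np.linalg.norm(P[1]-P[0]),"fin",P.mean(0)-88*m/np.linalg.norm(m))
```

```text
[[366.7932  254.32199]
 [282.937   253.4235 ]
 [339.39285 184.47746]
 [311.5251  184.37253]
 [311.36078 253.47325]
 [318.      186.     ]
 [338.27945 253.78903]
 [332.15988 184.34036]
 [334.2409  196.71165]
 [316.0941  196.44798]
 [363.44806 330.7695 ]
 [284.6613  330.27316]]
[[282.80676 253.50111]
 [366.8569  254.32564]
 [363.53207 330.75842]
 [284.63794 330.29752]] [[ 588.13483723 -181.56514183   10.        ]
 [ 514.03721972 -166.81365881   10.        ]
 [ 529.24702669  -90.26304094   10.        ]
 [ 603.70846048 -104.7799691    10.        ]] [ 558.78188603 -135.85545267   10.        ]
78.64829816091726 78.19764103817062 75.55172515150147 fin [ 541.4607634  -222.13394774   10.        ]
```

View pics/w1c.png

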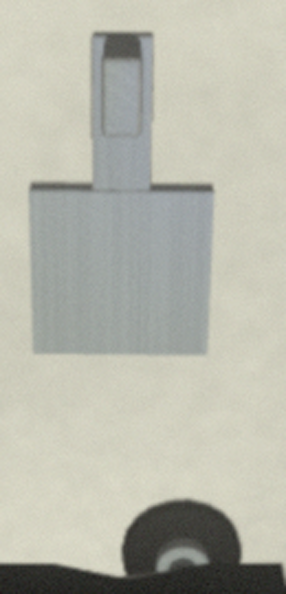

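Request:
{"op": "drive_tool", "data": {
  "motion": [0.7,0.1,-0.4,-5,0,0.7,0.1,-0.4,-10,0,0.7,0.1,-0.4,-13,0,0.7,0.1,-0.4,-13,0,0.7,0.1,-0.4,-13,0]
}}

```text
time: 2.7
tcp_pos: [543.2, -219.4, 72.1]
tool_rot: [[0.001, -0.983, 0.183], [-0.001, 0.183, 0.983], [-1.0, -0.001, -0.001]]
ft_force: [0.4, 0.5, 1.1]
finger_gap: 59.9
```

Run:
```python
from h import *
s=read_state();print(s["time"],s["tcp_pos"],np.degrees(np.arctan2(s["tool_rot"][1,1],s["tool_rot"][0,1])),s["ft_force"])
c=camera("wrist");np.save("w2.npy",c,allow_pickle=True);cv2.imwrite("pics/w2.png",c["img"])
```

```text
2.7 [ 543.18462957 -219.42742645   72.13502698] 169.47438235963116 [0.42315623 0.54352557 1.11664973]
```

View pics/w2.png

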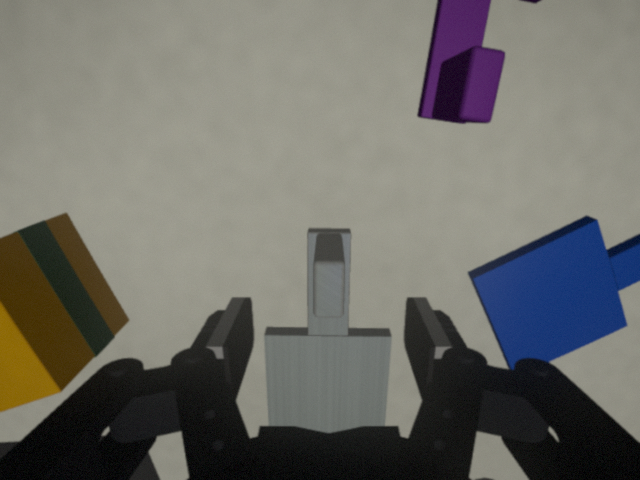

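Run:
```python
from h import *
c=load("w2.npy")
P=plane(c,[(314,261),(345,261),(343,317),(315,317)],55);print(P,P.mean(0))
P=plane(c,[(308,230),(350,230)],0);print("tongue end",P)
```

```text
[[ 545.38422701 -236.01051015   55.        ]
 [ 532.16742532 -233.56120519   55.        ]
 [ 537.68417352 -206.910776     55.        ]
 [ 550.21916502 -209.23055012   55.        ]] [ 541.36374772 -221.42826037   55.        ]
tongue end [[ 551.08327414 -235.21489606    0.        ]
 [ 527.59804971 -230.8600246     0.        ]]
```

Request:
{"op": "drive_tool", "data": {
  "motion": [0.7,-0.1,-0.1,-2.5,0,0.7,-0.1,-0.1,-5,0,0.5,-0.1,-0.1,-5,0,0.5,-0.1,-0.1,-5,0]
}}

```text
time: 3.15
tcp_pos: [543.0, -221.3, 22.8]
tool_rot: [[0.003, -0.983, 0.184], [-0.001, 0.184, 0.983], [-1.0, -0.003, -0.001]]
ft_force: [0.5, 0.0, 0.4]
finger_gap: 42.9
```

Request:
{"op": "drive_tool", "data": {
  "motion": [0,0,0,0,0,0,0,0,0,0,0,0,0,0,0,0,0,0,0,0,0,0,0,0,0,0,0,0,0,0]
}}

```text
time: 3.75
tcp_pos: [543.2, -221.3, 22.5]
tool_rot: [[0.004, -0.983, 0.184], [-0.001, 0.184, 0.983], [-1.0, -0.004, -0.0]]
ft_force: [0.4, 0.8, 6.6]
finger_gap: 13.3
```

Run:
```python
from h import *
s=read_state();print(s["time"],s["tcp_pos"],s["finger_gap"],np.degrees(np.arctan2(s["tool_rot"][1,1],s["tool_rot"][0,1])),s["ft_force"])
for n in("wrist","scene","top"):
    c=camera(n);np.save(n+"3.npy",c,allow_pickle=True);cv2.imwrite(f"pics/{n}3.png",c["img"])
crop(cv2.convertScaleAbs(load("top3.npy")["img"],alpha=1.4),290,200,430,300,5.5,"pics/t3.png")
```

```text
3.75 [ 543.22823151 -221.31071587   22.52846089] 13.25881218079646 169.40527184571457 [0.44487193 0.78900121 6.6013836 ]
```

View pics/t3.png

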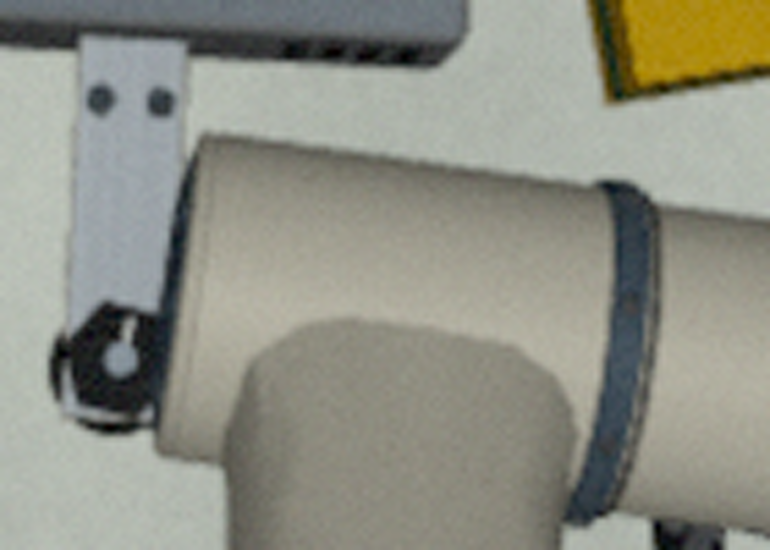

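View pics/wrist3.png

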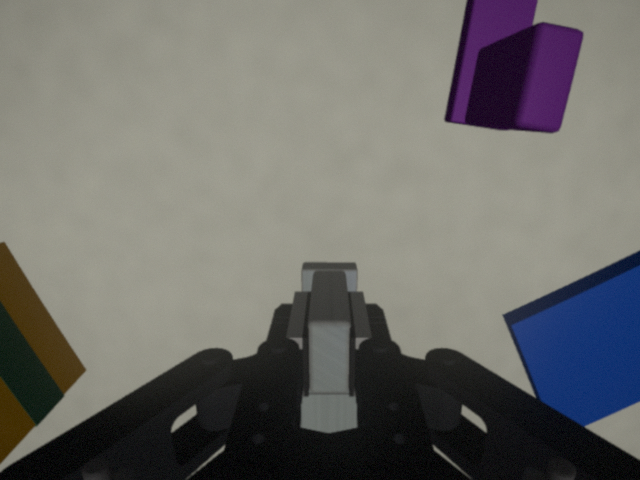

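Run:
```python
from h import *
t=np.linspace(0,2*np.pi,73)
def ov(n,x0,y0,x1,y1,f,ax,out):
    c=load(n);im=cv2.resize(cv2.convertScaleAbs(c["img"][y0:y1,x0:x1],alpha=1.4),None,fx=f,fy=f,interpolation=cv2.INTER_CUBIC)
    for r,z,col in((28,14,(0,0,255)),(28,22,(0,255,0)),(15,74,(255,0,255)),(6,124,(255,255,0))):
        P=np.c_[ax[0]+r*np.cos(t),ax[1]+r*np.sin(t),0*t+z]
        q=((proj(c,P)-[x0-.5,y0-.5])*f-.5).astype(int)
        cv2.polylines(im,[q.reshape(-1,1,2)],True,col,1)
    cv2.imwrite(out,im)
ov("top0.npy",290,230,335,285,11,(557.5,8.3),"pics/ot.png")
ov("scene0.npy",285,210,350,270,10,(557.5,8.3),"pics/os.png")
```

```text
(no output)
```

View pics/ot.png

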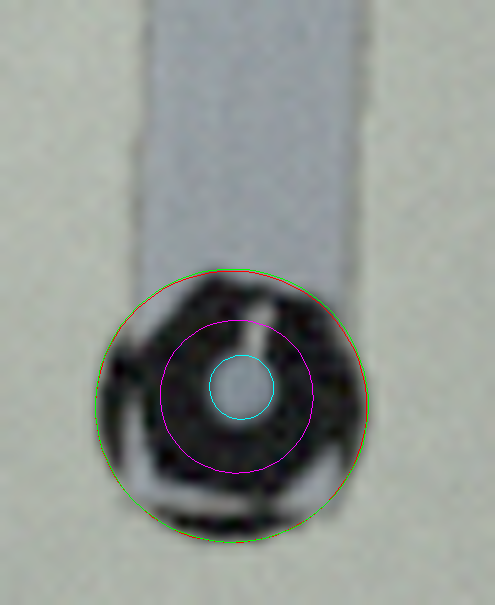

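View pics/os.png

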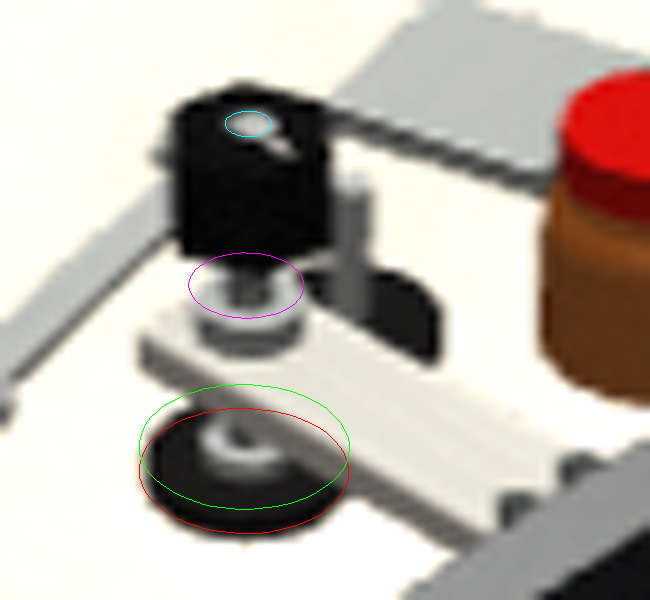

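View pics/scene3.png

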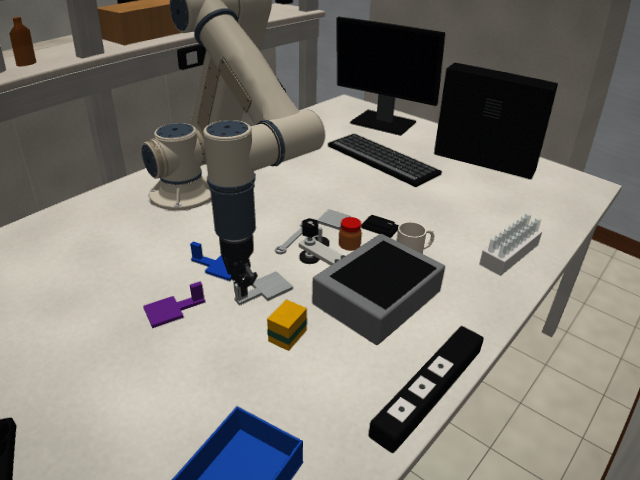

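Request:
{"op": "drive_tool", "data": {
  "motion": [0,0.1,1.0,0,0.8,0,0.2,2.5,0,1.8,0,0.4,4.0,0,2.8,0,0.5,5.5,0,3.8,0,0.7,7.0,0,4.8,0,0.8,8.5,0,5.8,0,0.9,10.0,0,6.8,0,1.1,11.2,0,7.8,0,1.2,12.3,0,8.8,0,1.2,12.8,0,9.8,0,1.2,13.0,0,9.8,0,1.2,13.0,0,9.8]
}}

```text
time: 5.1
tcp_pos: [555.2, -91.9, 22.5]
tool_rot: [[0.003, -1.0, 0.013], [-0.002, 0.013, 1.0], [-1.0, -0.003, -0.002]]
ft_force: [0.4, -3.1, 6.3]
finger_gap: 12.8
```

Run:
```python
from h import *
s=read_state();print(s["time"],s["tcp_pos"],s["finger_gap"],np.degrees(np.arctan2(s["tool_rot"][1,1],s["tool_rot"][0,1])),s["ft_force"])
for n in("scene","top"):
    c=camera(n);np.save(n+"4.npy",c,allow_pickle=True)
crop(cv2.convertScaleAbs(load("top4.npy")["img"],alpha=1.4),270,200,410,300,5.5,"pics/t4.png")
crop(cv2.convertScaleAbs(load("scene4.npy")["img"],alpha=1.4),240,200,370,300,6,"pics/s4.png")
```

```text
5.1 [555.20858902 -91.88286938  22.52867892] 12.822964114773779 179.25055098246307 [ 0.41090206 -3.0665257   6.30406629]
```

View pics/t4.png

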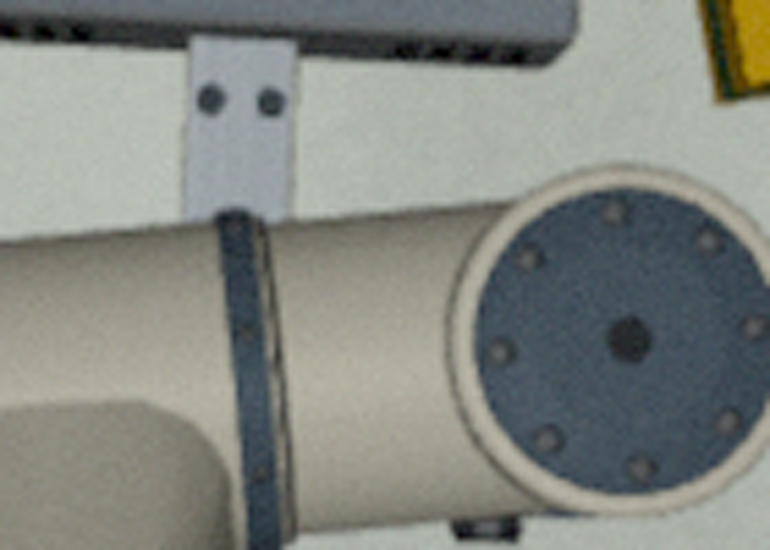

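View pics/s4.png

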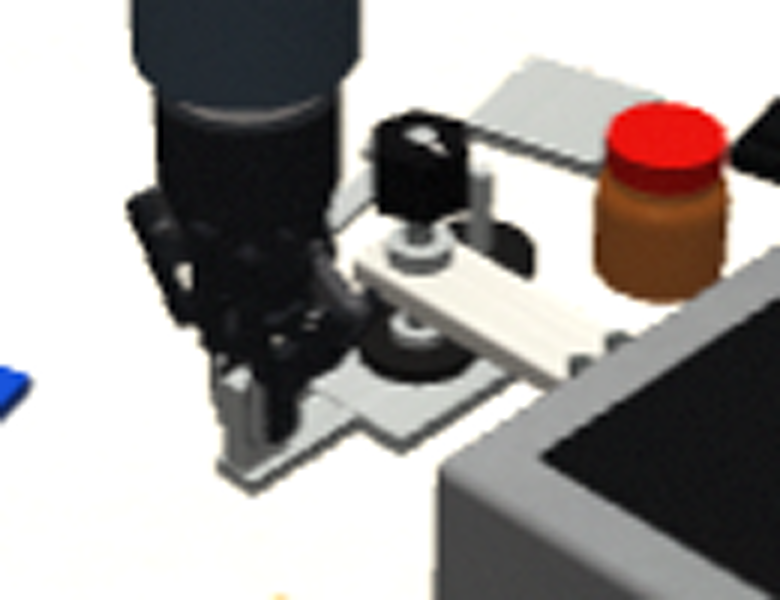

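Request:
{"op": "drive_tool", "data": {
  "motion": [0,0.05,0.5,0,0,0,0.1,0.9,0,0,0,0.1,1.0,0,0,0,0.1,1.0,0,0]
}}

```text
time: 5.6
tcp_pos: [555.9, -82.5, 22.5]
tool_rot: [[0.003, -1.0, 0.014], [-0.003, 0.014, 1.0], [-1.0, -0.003, -0.003]]
ft_force: [-1.1, -5.1, 6.1]
finger_gap: 13.5
```

Run:
```python
from h import *
s=read_state();print(s["time"],s["tcp_pos"],s["finger_gap"],np.degrees(np.arctan2(s["tool_rot"][1,1],s["tool_rot"][0,1])),s["ft_force"],s["torque"])
```

```text
5.6 [555.88688177 -82.45750813  22.53757175] 13.5233900819354 179.2260354971435 [-1.09754119 -5.05065122  6.05824813] [-1.68880114  0.27014178  0.0825527 ]
```

Request:
{"op": "drive_tool", "data": {
  "motion": [0.6,0,0,0,0,0.6,0,0,0,0,0.6,0,0,0,0,0.6,0,0,3,0,0.6,0,0,8,0,0.6,0,0,13,0,0.6,0,-5,18,0,0.6,0,-9,19,0,0.6,0,-11,19,0,0.6,0,-11,19,0,0.6,0,-11,19,0]
}}

```text
time: 6.7
tcp_pos: [554.4, -191.2, 209.9]
tool_rot: [[-0.001, -1.0, 0.016], [0.001, 0.016, 1.0], [-1.0, 0.001, 0.001]]
ft_force: [-0.2, 0.4, -0.4]
finger_gap: 51.2
```

Run:
```python
from h import *
s=read_state();print(s["time"],s["tcp_pos"],s["finger_gap"],np.degrees(np.arctan2(s["tool_rot"][1,1],s["tool_rot"][0,1])),s["ft_force"],s["torque"])
for n in("scene","top","wrist"):
    c=camera(n);np.save(n+"5.npy",c,allow_pickle=True);cv2.imwrite(f"pics/{n}5.png",c["img"])
crop(cv2.convertScaleAbs(load("top5.npy")["img"],alpha=1.4),270,200,410,300,5.5,"pics/t5.png")
crop(cv2.convertScaleAbs(load("scene5.npy")["img"],alpha=1.4),250,210,350,290,8,"pics/s5.png")
```

```text
6.7 [ 554.35114997 -191.17460027  209.90759773] 51.18470872938922 179.08540793738194 [-0.21674237  0.41147876 -0.41945676] [ 0.04042216 -0.07186956  0.02706106]
```

View pics/t5.png

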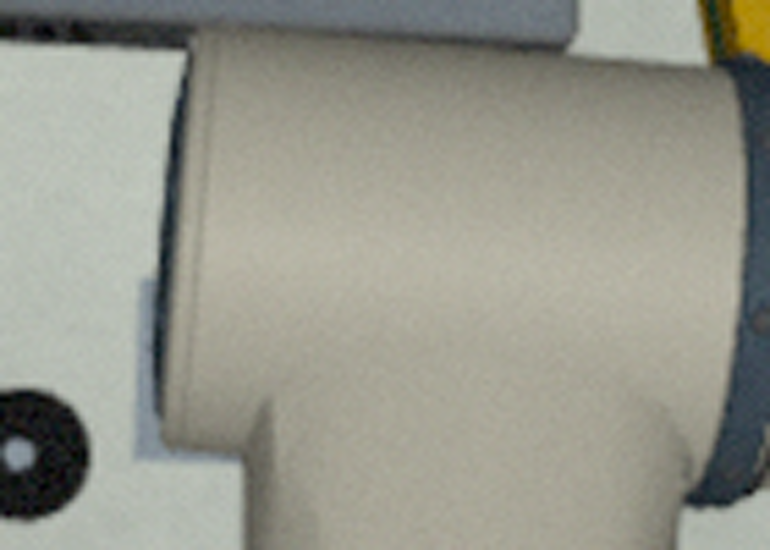

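View pics/s5.png

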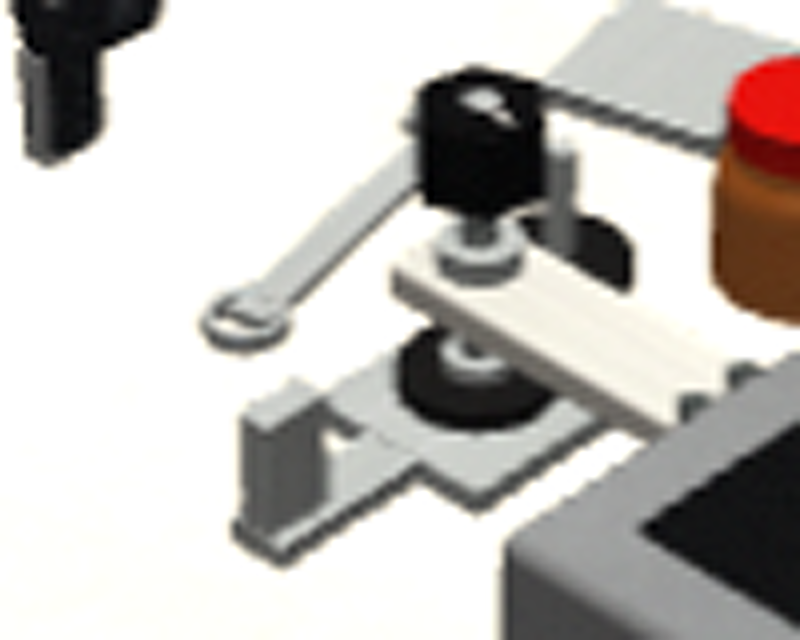

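View pics/wrist5.png

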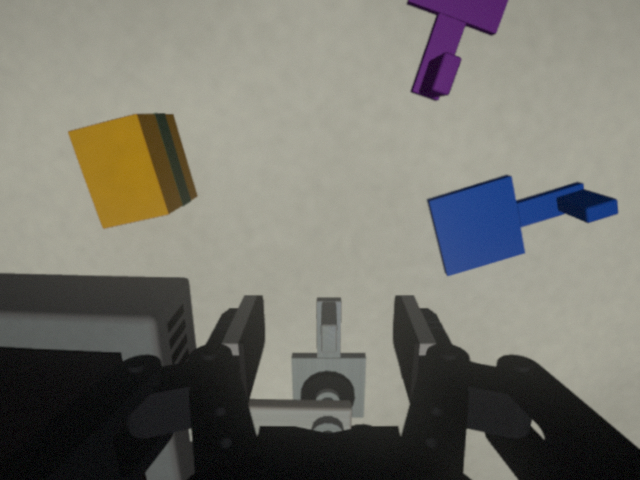

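Request:
{"op": "drive_tool", "data": {
  "motion": [0.6,-1,-5,0,0,0.6,-2,-10,0,0,0.6,-3,-15,0,0,0.6,-4,-20,0,0,0.6,-4,-20,0,0,0.6,-4,-20,0,0]
}}

```text
time: 7.45
tcp_pos: [514.3, -391.3, 209.5]
tool_rot: [[-0.001, -1.0, 0.016], [0.001, 0.016, 1.0], [-1.0, 0.001, 0.001]]
ft_force: [0.1, 0.4, 0.4]
finger_gap: 51.3
```

Run:
```python
from h import *
s=read_state();print(s["time"],s["tcp_pos"])
for n in("scene","top"):
    c=camera(n);np.save(n+"6.npy",c,allow_pickle=True);cv2.imwrite(f"pics/{n}6.png",c["img"])
crop(cv2.convertScaleAbs(load("top6.npy")["img"],alpha=1.4),285,230,365,290,10,"pics/t6.png")
```

```text
7.45 [ 514.33544013 -391.32115066  209.52409284]
```

View pics/t6.png

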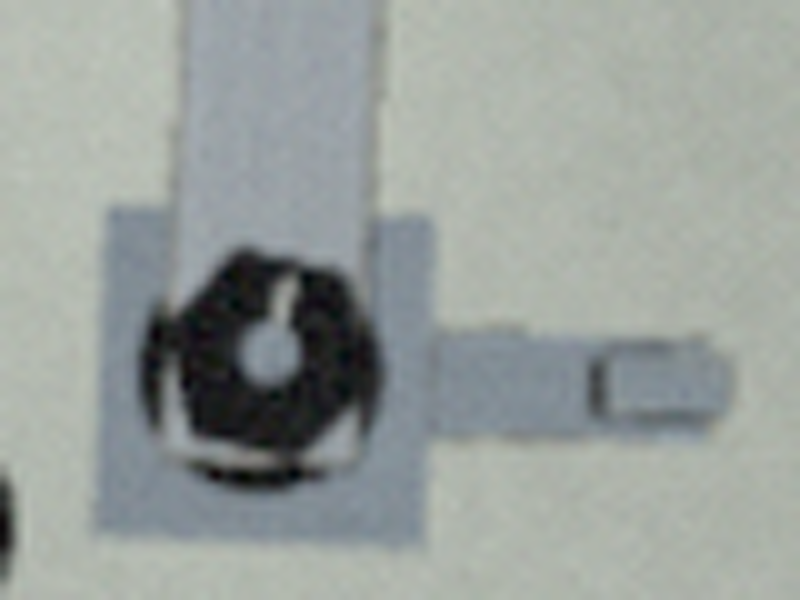

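```bash
python3 - <<'E'
from h import *
c=load("top6.npy");f=lambda L:np.array(L)/10+[284.55,229.55]
P=plane(c,f([(106,205),(436,212),(424,545),(94,533)]),10);print(P,P.mean(0))
m=(P[0]+P[3]-P[1]-P[2])/2;print(np.degrees(np.arctan2(m[1],m[0])),np.linalg.norm(m))
m=(P[0]+P[1]-P[2]-P[3])/2;print(np.degrees(np.arctan2(m[1],m[0])),np.linalg.norm(m))
print("foot",plane(c,f([(140,369),(383,369),(261,490)]),18))
E
python3 - <<'E'
from h import *
t=np.linspace(0,2*np.pi,73)
def ov(n,x0,y0,x1,y1,f,ax,out,pc,yaw):
    c=load(n);im=cv2.resize(cv2.convertScaleAbs(c["img"][y0:y1,x0:x1],alpha=1.4),None,fx=f,fy=f,interpolation=cv2.INTER_CUBIC)
    def d(P,col):
        q=((proj(c,P)-[x0-.5,y0-.5])*f-.5).astype(int);cv2.polylines(im,[q.reshape(-1,1,2)],True,col,1)
    for r,z,col in((28,14,(0,0,255)),(28,22,(0,255,0))):
        d(np.c_[ax[0]+r*np.cos(t),ax[1]+r*np.sin(t),0*t+z],col)
    a=np.radians(yaw);R=np.array([[np.cos(a),-np.sin(a)],[np.sin(a),np.cos(a)]])
    d(np.c_[np.array([(38,38),(38,-38),(-38,-38),(-38,38)])@R.T+pc,[10]*4],(255,0,255))
    cv2.imwrite(out,im)
ov("top6.npy",285,230,365,290,10,(557.5,8.3),"pics/o6t.png",(557.5,8.3),-1)
ov("scene6.npy",265,220,345,280,10,(557.5,8.3),"pics/o6s.png",(557.5,8.3),-1)
E
```

```text
[[594.50133491  44.17520892  10.        ]
 [594.43129877 -31.26048448  10.        ]
 [518.46927504 -29.79590426  10.        ]
 [519.75444726  45.30269112  10.        ]] [556.789089     7.10537782  10.        ]
89.48419975986296 75.27019444974374
-0.9853405116524745 75.3656001715177
foot [[556.96176276  35.58043466  18.        ]
 [558.04826089 -19.43706149  18.        ]
 [530.16656528   7.67216314  18.        ]]
```

View pics/o6t.png

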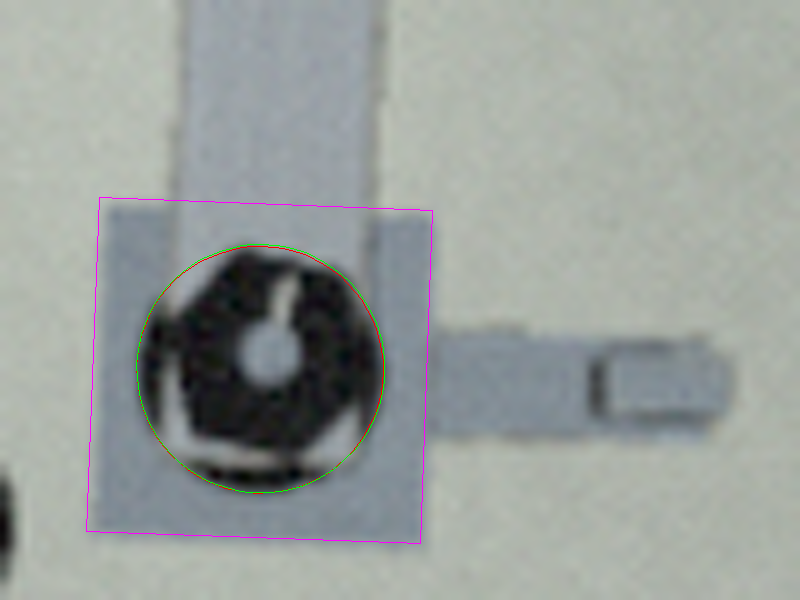

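View pics/o6s.png

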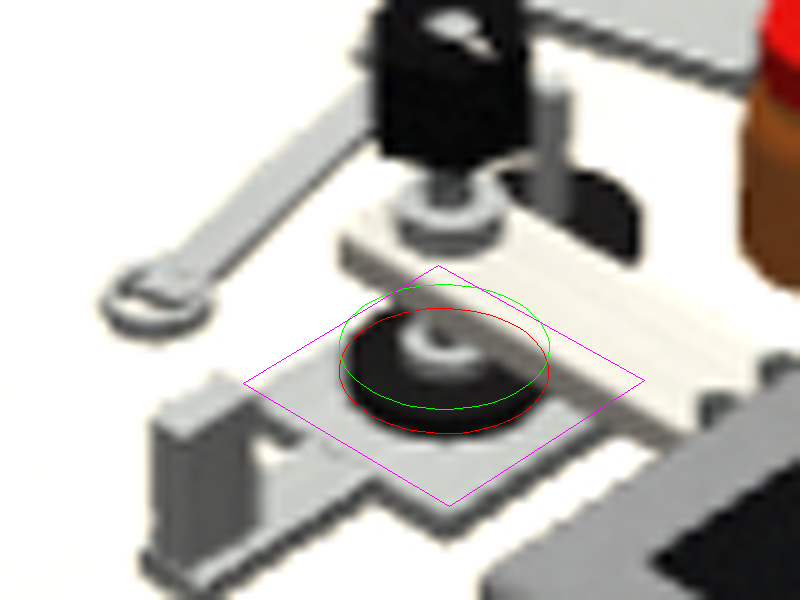

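Request:
{"op": "drive_tool", "data": {
  "motion": [1,4.3,39.9,-0.5,108,1,4.3,39.9,-0.5,108,1,4.3,39.9,-0.5,108,1,4.3,39.9,-0.5,108,1,4.3,39.9,-0.5,108,1,4.3,39.9,-0.5,108,1,4.3,39.9,-0.5,108,1,4.3,39.9,-0.5,108,1,4.3,39.9,-0.5,108,1,4.3,39.9,-0.5,108,1,4.3,39.9,-0.5,108,1,4.3,39.9,-0.5,108]
}}

```text
time: 8.75
tcp_pos: [557.0, 10.2, 205.9]
tool_rot: [[0.001, 0.222, -0.975], [0.0, -0.975, -0.222], [-1.0, -0.0, -0.001]]
ft_force: [-0.2, -0.4, -0.6]
finger_gap: 85.6
```

Run:
```python
from h import *
s=read_state();print(s["time"],s["tcp_pos"],s["qpos"],np.degrees(np.arctan2(s["tool_rot"][1,1],s["tool_rot"][0,1])))
c=camera("wrist");np.save("w7.npy",c,allow_pickle=True);cv2.imwrite("pics/w7.png",cv2.convertScaleAbs(c["img"],alpha=1.5));print(c["position"])
```

```text
8.75 [557.04655392  10.22638704 205.85183742] [ 1.71323492e+01  1.58920638e+01  4.23055134e+00 -1.25841132e-02
 -7.83005478e+01  8.57199849e+01] -77.15020869400189
[629.47194639  26.89015151 348.42977838]
```

View pics/w7.png

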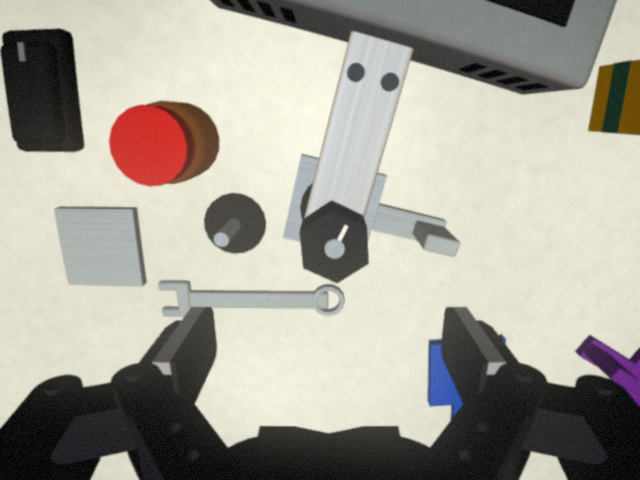

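Run:
```python
from h import *
c=load("w7.npy")
crop(cv2.convertScaleAbs(c["img"],alpha=2),285,185,385,295,5.4,"pics/w7c.png")
print(plane(c,[(334.5,248.5)],125))
print(plane(c,[(334.5,248.5),(346,227)],125))
```

```text
[[556.43464861   6.62741753 125.        ]]
[[556.43464861   6.62741753 125.        ]
 [570.99105277   3.04598972 125.        ]]
```

View pics/w7c.png

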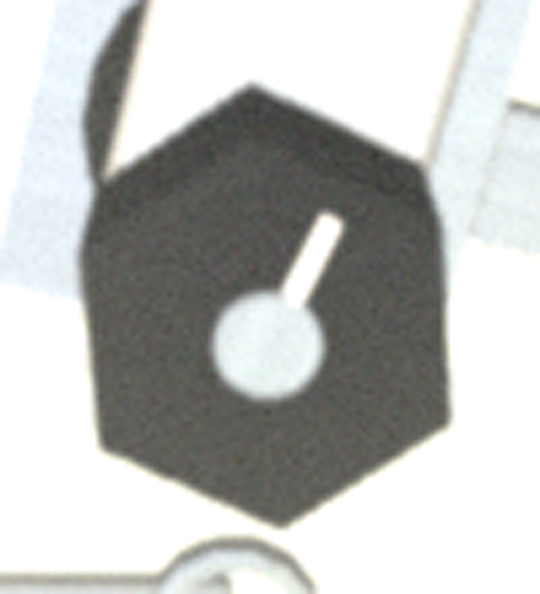

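Run:
```python
from h import *
c=load("w7.npy")
f=lambda L:np.array(L)/5.4+[284.6,184.6]
P=plane(c,f([(268,345),(451,422),(282,526),(101,448),(82,258),(443,235),(328,215)]),125)
for p in P[1:]:
    d=p-P[0];print(p[:2],np.degrees(np.arctan2(d[1],d[0])),np.linalg.norm(d))
print(P[0],(P[1]+P[4])/2)
```

```text
[552.07335593 -15.36854814] -101.06327167136669 22.575346642280522
[5.35487226e+02 2.75525102e-01] -162.70888117270908 21.9082823108572
[540.24496938  22.39209189] 136.0020442645475 22.464874391416323
[561.68025511  28.98131263] 76.63058829240921 22.812282319109176
[573.04242481  -9.01272656] -43.5218077195797 22.944059764694625
[572.44115196   3.79619454] -10.565655764238436 16.312315732960226
[556.40540441   6.78725544 125.        ] [556.87680552   6.80638225 125.        ]
```

Request:
{"op": "drive_tool", "data": {
  "motion": [1,0,-0.1,0,0,1,0,-0.1,0,0,1,0,-0.1,0,0]
}}

```text
time: 9.1
tcp_pos: [557.5, 7.4, 205.6]
tool_rot: [[0.0, 0.211, -0.977], [0.0, -0.977, -0.211], [-1.0, -0.0, -0.0]]
ft_force: [0.9, -0.4, 0.6]
finger_gap: 85.4
```

Run:
```python
from h import *
s=read_state();print(s["time"],s["tcp_pos"],s["qpos"],np.degrees(np.arctan2(s["tool_rot"][1,1],s["tool_rot"][0,1])))
```

```text
9.1 [557.47586116   7.42047741 205.57430936] [ 1.68370245e+01  1.59582192e+01  4.27726268e+00 -4.73417588e-03
 -7.83077506e+01  8.53611096e+01] -77.80282434595475
```

Request:
{"op": "drive_tool", "data": {
  "motion": [1,0,0,-4,5.3,1,0,0,-8,5.3,1,0,0,-10.5,5.3,1,0,0,-11.7,5.3,1,0,0,-11.7,5.3,1,0,0,-11.7,5.3]
}}

```text
time: 9.7
tcp_pos: [558.6, 7.1, 89.8]
tool_rot: [[0.002, 0.302, -0.953], [-0.0, -0.953, -0.302], [-1.0, 0.001, -0.002]]
ft_force: [0.1, 0.4, 1.2]
finger_gap: 85.3
```

Run:
```python
from h import *
s=read_state();print(s["time"],s["tcp_pos"],np.degrees(np.arctan2(s["tool_rot"][1,1],s["tool_rot"][0,1])),s["ft_force"],s["torque"])
c=camera("wrist");np.save("w8.npy",c,allow_pickle=True);cv2.imwrite("pics/w8.png",cv2.convertScaleAbs(c["img"],alpha=1.5))
```

```text
9.7 [558.64927022   7.06922342  89.82950571] -72.4145106843682 [0.0922484  0.36763309 1.22321779] [-0.04150382 -0.03780035  0.01556   ]
```

View pics/w8.png

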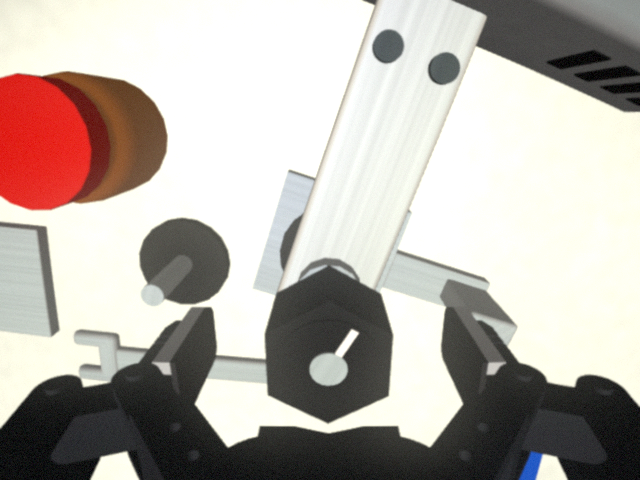

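Run:
```python
from h import *
c=load("w8.npy");print(plane(c,[(328,369.5)],125))
```

```text
[[555.38236628   6.51814886 125.        ]]
```

Request:
{"op": "drive_tool", "data": {
  "motion": [1,-0.2,0,-0.2,0,0,-0.2,0,-0.2,0,0,-0.2,0,-0.2,0,0,-0.2,0,-0.2,0,0,-0.2,0,-0.2,0,0,-0.2,0,-0.2,0,0,-0.2,0,-0.2,0]
}}

```text
time: 10.45
tcp_pos: [555.9, 6.8, 86.9]
tool_rot: [[0.001, 0.302, -0.953], [-0.0, -0.953, -0.302], [-1.0, 0.001, -0.001]]
ft_force: [-1.2, -0.6, 3.9]
finger_gap: 39.3
```

```bash
cat > st.py <<'E'
from h import *
s=read_state();print(s["time"],s["tcp_pos"].round(1),"gap",round(s["finger_gap"],1),"yaw",np.degrees(np.arctan2(s["tool_rot"][1,1],s["tool_rot"][0,1])).round(2),"F",s["ft_force"].round(1),"T",s["torque"].round(3),"q6",s["qpos"][5].round(1))
E
python3 st.py
```

```text
10.45 [555.9   6.8  86.9] gap 39.3 yaw -72.4 F [-1.2 -0.6  3.9] T [-0.471  0.184  0.005] q6 90.7
```

Request:
{"op": "drive_tool", "data": {
  "motion": [0,0,0,-0.01,-5,0,0,0,-0.03,-10,0,0,0,-0.04,-15,0,0,0,-0.05,-20,0,0,0,-0.05,-20]
}}

```text
time: 10.95
tcp_pos: [555.9, 7.4, 86.4]
tool_rot: [[0.001, -0.043, -0.999], [0.001, -0.999, 0.043], [-1.0, -0.001, -0.001]]
ft_force: [-0.7, 1.8, 5.0]
finger_gap: 39.4
```

```bash
python3 st.py
```

```text
10.95 [555.9   7.4  86.4] gap 39.4 yaw -92.44 F [-0.7  1.8  5. ] T [0.531 0.341 0.054] q6 70.7
```

Request:
{"op": "drive_tool", "data": {
  "motion": [0,0,0,-0.02,-8,0,0,0,-0.04,-16,0,0,0,-0.06,-24,0,0,0,-0.08,-32,0,0,0,-0.1,-40,0,0,0,-0.13,-48,0,0,0,-0.15,-56,0,0,0,-0.17,-62,0,0,0,-0.17,-65,0,0,0,-0.17,-65,0,0,0,-0.17,-65]
}}

```text
time: 12.05
tcp_pos: [557.4, 8.8, 84.8]
tool_rot: [[0.004, -0.922, -0.387], [0.003, -0.387, 0.922], [-1.0, -0.005, 0.001]]
ft_force: [1.2, 4.2, 2.3]
finger_gap: 39.3
```

```bash
python3 st.py;python3 st.py
```

```text
12.05 [557.4   8.8  84.8] gap 39.3 yaw -157.24 F [1.2 4.2 2.3] T [ 1.975 -0.886  0.06 ] q6 5.9
12.05 [557.4   8.8  84.8] gap 39.3 yaw -157.24 F [1.2 4.2 2.3] T [ 1.975 -0.886  0.06 ] q6 5.9
```

Request:
{"op": "drive_tool", "data": {
  "motion": [0,0,0,-0.01,-4,0,0,0,-0.02,-6,0,0,0,-0.02,-6]
}}

```text
time: 12.35
tcp_pos: [557.6, 8.9, 84.6]
tool_rot: [[0.005, -0.958, -0.288], [0.003, -0.288, 0.958], [-1.0, -0.005, 0.002]]
ft_force: [2.5, 4.7, 1.2]
finger_gap: 39.3
```

```bash
python3 st.py
```

```text
12.35 [557.6   8.9  84.6] gap 39.3 yaw -163.29 F [2.5 4.7 1.2] T [ 1.951 -1.065  0.083] q6 -0.2
```

Request:
{"op": "drive_tool", "data": {
  "motion": [0,0,0,-0.01,-4,0,0,0,-0.02,-6,0,0,0,-0.02,-6]
}}

```text
time: 12.65
tcp_pos: [557.8, 8.9, 84.5]
tool_rot: [[0.005, -0.983, -0.186], [0.003, -0.186, 0.983], [-1.0, -0.005, 0.002]]
ft_force: [3.7, 4.8, 1.6]
finger_gap: 39.3
```

```bash
python3 st.py
```

```text
12.65 [557.8   8.9  84.5] gap 39.3 yaw -169.29 F [3.7 4.8 1.6] T [ 1.917 -1.28   0.033] q6 -6.2
```

Request:
{"op": "drive_tool", "data": {
  "motion": [0,0.05,0.05,-0.01,-4,0,0.05,0.05,-0.01,-6,0,0.05,0.05,-0.01,-6]
}}

```text
time: 12.95
tcp_pos: [558.1, 9.0, 84.3]
tool_rot: [[0.004, -0.997, -0.082], [0.002, -0.082, 0.997], [-1.0, -0.005, 0.002]]
ft_force: [3.6, 4.3, 1.1]
finger_gap: 39.6
```

```bash
python3 st.py
```

```text
12.95 [558.1   9.   84.3] gap 39.6 yaw -175.27 F [3.6 4.3 1.1] T [ 1.78  -1.478  0.037] q6 -12.2
```

Request:
{"op": "drive_tool", "data": {
  "motion": [0,0,0,-0.01,-4,0,0,0,-0.02,-6,0,0,0,-0.02,-6]
}}

```text
time: 13.25
tcp_pos: [558.2, 8.9, 84.2]
tool_rot: [[0.005, -1.0, 0.022], [0.002, 0.022, 1.0], [-1.0, -0.005, 0.002]]
ft_force: [3.8, 4.7, 1.3]
finger_gap: 39.3
```

```bash
python3 st.py
```

```text
13.25 [558.2   8.9  84.2] gap 39.3 yaw 178.73 F [3.8 4.7 1.3] T [ 1.719 -1.71   0.037] q6 -18.2
```

Request:
{"op": "drive_tool", "data": {
  "motion": [0,0.03,0.03,-0.01,-4,0,0.03,0.03,-0.02,-6,0,0.03,0.03,-0.02,-6]
}}

```text
time: 13.55
tcp_pos: [558.5, 9.0, 84.0]
tool_rot: [[0.005, -0.992, 0.126], [0.002, 0.126, 0.992], [-1.0, -0.004, 0.002]]
ft_force: [3.9, 3.2, 0.7]
finger_gap: 39.6
```

```bash
cat > av.py <<'E'
from h import *
T=[]
for i in range(5):
    T.append(read_state()["torque"][2]); c=camera("scene")
T.append(read_state()["torque"][2])
print("Tz",np.mean(T).round(4),np.round(T,3))
np.save("sc_last.npy",c,allow_pickle=True)
E
cat st.py av.py > sa.py; python3 sa.py
```

```text
13.55 [558.5   9.   84. ] gap 39.6 yaw 172.73 F [3.9 3.2 0.7] T [ 1.361 -1.615  0.002] q6 -24.2
Tz 0.0234 [ 0.002  0.076  0.012  0.06  -0.004 -0.006]
```

Request:
{"op": "drive_tool", "data": {
  "motion": [0,0,0,-0.01,-4,0,0,0,-0.02,-6,0,0,0,-0.02,-6]
}}

```text
time: 14.1
tcp_pos: [558.6, 8.9, 83.8]
tool_rot: [[0.005, -0.973, 0.229], [0.002, 0.229, 0.973], [-1.0, -0.004, 0.003]]
ft_force: [5.0, 3.5, 0.9]
finger_gap: 39.1
```

```bash
python3 sa.py
```

```text
14.1 [558.6   8.9  83.8] gap 39.1 yaw 166.73 F [5.  3.5 0.9] T [ 1.258 -1.789  0.035] q6 -30.2
Tz 0.0337 [0.035 0.056 0.016 0.016 0.039 0.04 ]
```

Request:
{"op": "drive_tool", "data": {
  "motion": [0,0.05,0.03,-0.01,-4,0,0.05,0.03,-0.02,-6,0,0.05,0.03,-0.02,-6]
}}

```text
time: 14.65
tcp_pos: [558.9, 8.9, 83.7]
tool_rot: [[0.004, -0.944, 0.33], [0.001, 0.33, 0.944], [-1.0, -0.004, 0.003]]
ft_force: [5.1, 3.3, 1.2]
finger_gap: 39.5
```

```bash
python3 sa.py; python3 -c "
from h import *
crop(cv2.convertScaleAbs(load('sc_last.npy')['img'],alpha=1.4),265,210,345,280,9,'pics/s9.png')
crop(cv2.convertScaleAbs(load('scene6.npy')['img'],alpha=1.4),265,210,345,280,9,'pics/s6z.png')"
```

```text
14.65 [558.9   8.9  83.7] gap 39.5 yaw 160.75 F [5.1 3.3 1.2] T [ 1.018 -1.995  0.1  ] q6 -36.2
Tz 0.0732 [0.1   0.061 0.105 0.022 0.035 0.116]
```

View pics/s9.png

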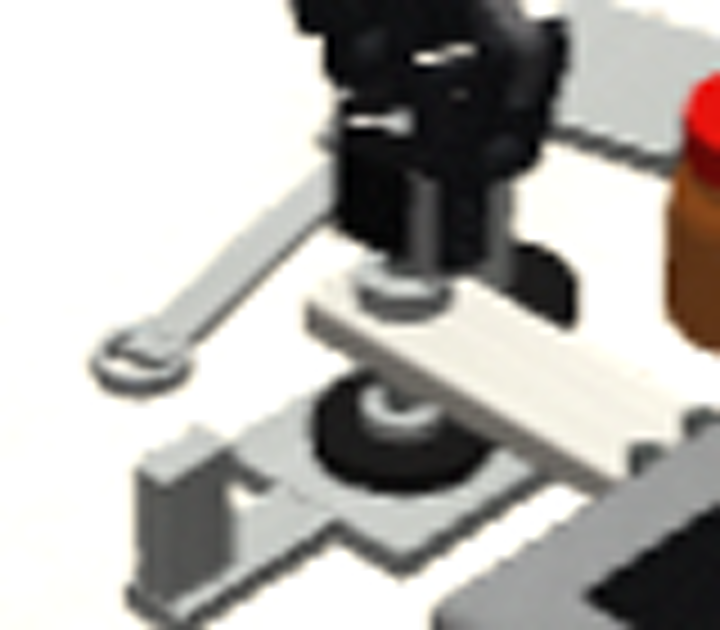

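View pics/s6z.png

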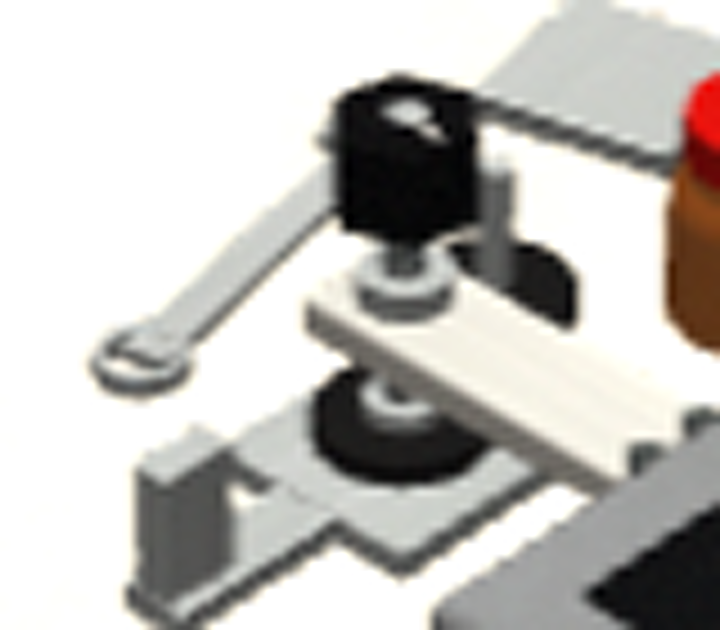

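Request:
{"op": "drive_tool", "data": {
  "motion": [0,0,0,-0.01,-3,0,0,0,-0.01,-3]
}}

```text
time: 15.1
tcp_pos: [559.0, 8.8, 83.6]
tool_rot: [[0.005, -0.925, 0.379], [0.001, 0.379, 0.925], [-1.0, -0.004, 0.003]]
ft_force: [3.9, 3.2, 1.6]
finger_gap: 39.3
```

```bash
sed -i 's/range(5)/range(11)/' sa.py; python3 sa.py
```

```text
15.1 [559.    8.8  83.6] gap 39.3 yaw 157.73 F [3.9 3.2 1.6] T [ 0.965 -2.043  0.062] q6 -39.2
Tz 0.0409 [ 0.062  0.125  0.057 -0.009  0.02   0.01   0.049  0.063  0.054  0.013
  0.042  0.005]
```

Request:
{"op": "drive_tool", "data": {
  "motion": [0,0.05,0.03,-0.01,-3,0,0.05,0.03,-0.01,-5,0,0.05,0.03,-0.01,-5]
}}

```text
time: 15.95
tcp_pos: [559.2, 8.8, 83.5]
tool_rot: [[0.004, -0.889, 0.458], [0.001, 0.458, 0.889], [-1.0, -0.003, 0.002]]
ft_force: [4.9, 0.8, 2.3]
finger_gap: 39.2
```

```bash
python3 sa.py
```

```text
15.95 [559.2   8.8  83.5] gap 39.2 yaw 152.75 F [4.9 0.8 2.3] T [ 0.622 -2.085  0.085] q6 -44.2
Tz 0.0492 [ 0.085  0.08   0.049  0.022 -0.013  0.079  0.057  0.112  0.019  0.051
 -0.011  0.062]
```

Request:
{"op": "drive_tool", "data": {
  "motion": [0,0,0,-0.01,-3,0,0,0,-0.01,-5,0,0,0,-0.01,-5]
}}

```text
time: 16.8
tcp_pos: [559.4, 8.7, 83.4]
tool_rot: [[0.004, -0.846, 0.534], [0.0, 0.534, 0.846], [-1.0, -0.003, 0.003]]
ft_force: [5.6, 1.7, 0.4]
finger_gap: 39.5
```

```bash
python3 sa.py
```

```text
16.8 [559.4   8.7  83.4] gap 39.5 yaw 147.75 F [5.6 1.7 0.4] T [ 0.478 -2.272  0.022] q6 -49.2
Tz 0.0369 [0.022 0.051 0.014 0.077 0.03  0.024 0.028 0.015 0.083 0.014 0.083 0.001]
```

Request:
{"op": "drive_tool", "data": {
  "motion": [0,0.03,0.03,-0.01,-3,0,0.03,0.03,-0.02,-5,0,0.03,0.03,-0.02,-5]
}}

```text
time: 17.65
tcp_pos: [559.5, 8.7, 83.2]
tool_rot: [[0.004, -0.796, 0.605], [-0.0, 0.605, 0.796], [-1.0, -0.003, 0.002]]
ft_force: [5.2, 1.1, 0.9]
finger_gap: 39.4
```

```bash
python3 sa.py
```

```text
17.65 [559.5   8.7  83.2] gap 39.4 yaw 142.75 F [5.2 1.1 0.9] T [ 0.098 -2.102  0.075] q6 -54.2
Tz 0.0479 [0.075 0.044 0.01  0.064 0.06  0.018 0.081 0.056 0.02  0.064 0.057 0.025]
```

Request:
{"op": "drive_tool", "data": {
  "motion": [0,0,0,-0.01,-3,0,0,0,-0.01,-5,0,0,0,-0.01,-5]
}}

```text
time: 18.5
tcp_pos: [559.6, 8.6, 83.1]
tool_rot: [[0.004, -0.74, 0.672], [-0.0, 0.672, 0.74], [-1.0, -0.003, 0.002]]
ft_force: [5.6, -0.4, 1.1]
finger_gap: 39.5
```

```bash
python3 sa.py
```

```text
18.5 [559.6   8.6  83.1] gap 39.5 yaw 137.76 F [ 5.6 -0.4  1.1] T [-0.056 -2.322 -0.005] q6 -59.2
Tz 0.0375 [-0.005  0.054  0.036  0.046 -0.007  0.037  0.03   0.035  0.046  0.052
  0.059  0.068]
```

Request:
{"op": "drive_tool", "data": {
  "motion": [0,0,0,-0.01,-3,0,0,0,-0.02,-5,0,0,0,-0.02,-5]
}}

```text
time: 19.35
tcp_pos: [559.7, 8.5, 83.0]
tool_rot: [[0.004, -0.679, 0.734], [-0.001, 0.734, 0.679], [-1.0, -0.003, 0.003]]
ft_force: [5.9, -0.7, 0.0]
finger_gap: 39.1
```

```bash
python3 sa.py
```

```text
19.35 [559.7   8.5  83. ] gap 39.1 yaw 132.76 F [ 5.9 -0.7  0. ] T [-0.235 -2.411  0.032] q6 -64.2
Tz 0.0507 [0.032 0.065 0.085 0.046 0.056 0.069 0.022 0.052 0.045 0.09  0.036 0.011]
```

Request:
{"op": "drive_tool", "data": {
  "motion": [0,0,0,-0.01,-3,0,0,0,-0.01,-5,0,0,0,-0.01,-5]
}}

```text
time: 20.2
tcp_pos: [559.8, 8.3, 82.8]
tool_rot: [[0.004, -0.612, 0.791], [-0.001, 0.791, 0.612], [-1.0, -0.003, 0.003]]
ft_force: [6.8, 0.6, 0.6]
finger_gap: 39.7
```

```bash
python3 sa.py
```

```text
20.2 [559.8   8.3  82.8] gap 39.7 yaw 127.76 F [6.8 0.6 0.6] T [-0.493 -2.587  0.066] q6 -69.2
Tz 0.0413 [0.066 0.039 0.021 0.029 0.008 0.053 0.025 0.098 0.02  0.057 0.039 0.041]
```

Request:
{"op": "drive_tool", "data": {
  "motion": [0,0.05,-0.02,-0.01,-3,0,0.05,-0.02,-0.02,-5,0,0.05,-0.02,-0.02,-5]
}}

```text
time: 21.05
tcp_pos: [559.9, 8.1, 82.7]
tool_rot: [[0.004, -0.541, 0.841], [-0.001, 0.841, 0.541], [-1.0, -0.003, 0.003]]
ft_force: [5.7, -0.4, 1.4]
finger_gap: 39.6
```

```bash
python3 sa.py
```

```text
21.05 [559.9   8.1  82.7] gap 39.6 yaw 122.76 F [ 5.7 -0.4  1.4] T [-0.35  -2.09   0.034] q6 -74.2
Tz 0.0355 [ 0.034  0.018  0.053  0.089 -0.012  0.015  0.015  0.019  0.06   0.06
  0.057  0.018]
```

Request:
{"op": "drive_tool", "data": {
  "motion": [0,0,0,-0.01,-3,0,0,0,-0.01,-5,0,0,0,-0.01,-5]
}}

```text
time: 21.9
tcp_pos: [560.0, 8.0, 82.6]
tool_rot: [[0.004, -0.466, 0.885], [-0.001, 0.885, 0.466], [-1.0, -0.003, 0.003]]
ft_force: [5.7, 0.6, 2.0]
finger_gap: 39.3
```

```bash
python3 sa.py
```

```text
21.9 [560.    8.   82.6] gap 39.3 yaw 117.76 F [5.7 0.6 2. ] T [-0.646 -2.238  0.076] q6 -79.2
Tz 0.0429 [0.076 0.046 0.07  0.069 0.028 0.015 0.054 0.031 0.01  0.042 0.016 0.06 ]
```

Request:
{"op": "drive_tool", "data": {
  "motion": [0,0,0,-0.01,-3,0,0,0,-0.02,-5,0,0,0,-0.02,-5]
}}

```text
time: 22.75
tcp_pos: [560.1, 7.8, 82.4]
tool_rot: [[0.004, -0.387, 0.922], [-0.001, 0.922, 0.387], [-1.0, -0.003, 0.003]]
ft_force: [5.0, -1.3, 1.4]
finger_gap: 39.6
```

```bash
python3 sa.py
```

```text
22.75 [560.1   7.8  82.4] gap 39.6 yaw 112.76 F [ 5.  -1.3  1.4] T [-0.777 -2.223  0.038] q6 -84.2
Tz 0.0295 [ 0.038  0.056  0.022 -0.     0.018  0.041  0.017  0.012  0.052  0.035
  0.027  0.038]
```

Request:
{"op": "drive_tool", "data": {
  "motion": [0,0,0,-0.01,-3,0,0,0,-0.01,-5,0,0,0,-0.01,-5]
}}

```text
time: 23.6
tcp_pos: [560.1, 7.7, 82.3]
tool_rot: [[0.004, -0.305, 0.952], [-0.002, 0.952, 0.305], [-1.0, -0.003, 0.003]]
ft_force: [5.2, -2.1, 1.9]
finger_gap: 39.5
```

```bash
python3 sa.py
```

```text
23.6 [560.1   7.7  82.3] gap 39.5 yaw 107.77 F [ 5.2 -2.1  1.9] T [-0.952 -2.308  0.07 ] q6 -89.2
Tz 0.0593 [0.07  0.062 0.049 0.048 0.074 0.064 0.077 0.018 0.116 0.053 0.044 0.037]
```

Request:
{"op": "drive_tool", "data": {
  "motion": [0,0,0,-0.01,-3,0,0,0,-0.01,-3]
}}

```text
time: 24.35
tcp_pos: [560.1, 7.6, 82.2]
tool_rot: [[0.004, -0.255, 0.967], [-0.002, 0.967, 0.255], [-1.0, -0.003, 0.003]]
ft_force: [5.3, -1.0, 2.1]
finger_gap: 39.5
```

```bash
python3 sa.py
```

```text
24.35 [560.1   7.6  82.2] gap 39.5 yaw 104.75 F [ 5.3 -1.   2.1] T [-1.12  -2.351  0.044] q6 -92.2
Tz 0.0796 [0.044 0.032 0.098 0.068 0.1   0.07  0.086 0.073 0.076 0.104 0.092 0.112]
```

Request:
{"op": "drive_tool", "data": {
  "motion": [0,0,0,-0.01,-2.5,0,0,0,-0.01,-2.5]
}}

```text
time: 25.1
tcp_pos: [560.1, 7.5, 82.2]
tool_rot: [[0.004, -0.212, 0.977], [-0.002, 0.977, 0.212], [-1.0, -0.003, 0.003]]
ft_force: [6.3, -2.2, 0.8]
finger_gap: 39.3
```

```bash
python3 sa.py
```

```text
25.1 [560.1   7.5  82.2] gap 39.3 yaw 102.26 F [ 6.3 -2.2  0.8] T [-1.171 -2.247  0.061] q6 -94.7
Tz 0.0871 [0.061 0.123 0.119 0.028 0.114 0.109 0.102 0.07  0.114 0.028 0.103 0.074]
```

Request:
{"op": "drive_tool", "data": {
  "motion": [0,0,0,0,-2,0,0,0,0,-2]
}}

```text
time: 25.85
tcp_pos: [560.1, 7.4, 82.2]
tool_rot: [[0.004, -0.178, 0.984], [-0.002, 0.984, 0.178], [-1.0, -0.003, 0.003]]
ft_force: [6.0, -3.5, 2.0]
finger_gap: 39.2
```

```bash
python3 sa.py
```

```text
25.85 [560.1   7.4  82.2] gap 39.2 yaw 100.28 F [ 6.  -3.5  2. ] T [-1.279 -2.339  0.151] q6 -96.7
Tz 0.114 [0.151 0.089 0.124 0.065 0.113 0.153 0.118 0.081 0.126 0.126 0.099 0.122]
```

Request:
{"op": "drive_tool", "data": {
  "motion": [1,0,0,0,0,1,0,0,0,0,1,0,0,0,0,1,0,0,0,0,1,0,0,0,0,1,0,0,4,0,1,0,0,9,0,1,0,0,12,0,1,0,0,12,0]
}}

```text
time: 27.3
tcp_pos: [560.8, 8.6, 206.8]
tool_rot: [[0.01, -0.176, 0.984], [0.001, 0.984, 0.176], [-1.0, -0.001, 0.01]]
ft_force: [0.0, 0.5, -0.6]
finger_gap: 85.3
```

```bash
python3 st.py; python3 -c "
from h import *
c=camera('wrist');np.save('w10.npy',c,allow_pickle=True);cv2.imwrite('pics/w10.png',cv2.convertScaleAbs(c['img'],alpha=1.5))"
```

```text
27.3 [560.8   8.6 206.8] gap 85.3 yaw 100.13 F [ 0.   0.5 -0.6] T [ 0.033 -0.009  0.004] q6 -96.8
```

View pics/w10.png

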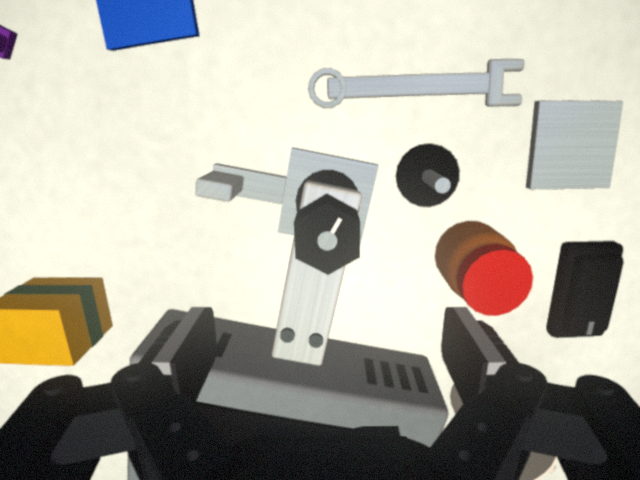

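Request:
{"op": "drive_tool", "data": {
  "motion": [1,-2,-5,2,0,1,-3,-10,3,0,1,-4,-15,3,0,1,-5,-20,3,0,1,-5,-25,3,0,1,-5,-30,3,0,1,-5,-35,3,0,1,-5,-40,3,0,1,-5,-40,3,0,1,-5,-40,3,0]
}}

```text
time: 28.35
tcp_pos: [507.2, -393.0, 228.5]
tool_rot: [[-0.004, -0.172, 0.985], [0.002, 0.985, 0.172], [-1.0, 0.003, -0.003]]
ft_force: [-0.1, -0.0, -0.5]
finger_gap: 85.3
```

Run:
```python
from h import *
for n in("scene","top"):
    c=camera(n);np.save(n+"11.npy",c,allow_pickle=True);cv2.imwrite(f"pics/{n}11.png",c["img"])
crop(cv2.convertScaleAbs(load("top11.npy")["img"],alpha=1.4),285,230,365,290,10,"pics/t11.png")
crop(cv2.convertScaleAbs(load('scene11.npy')['img'],alpha=1.4),265,210,345,280,9,'pics/s11.png')
```

```text
(no output)
```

View pics/t11.png

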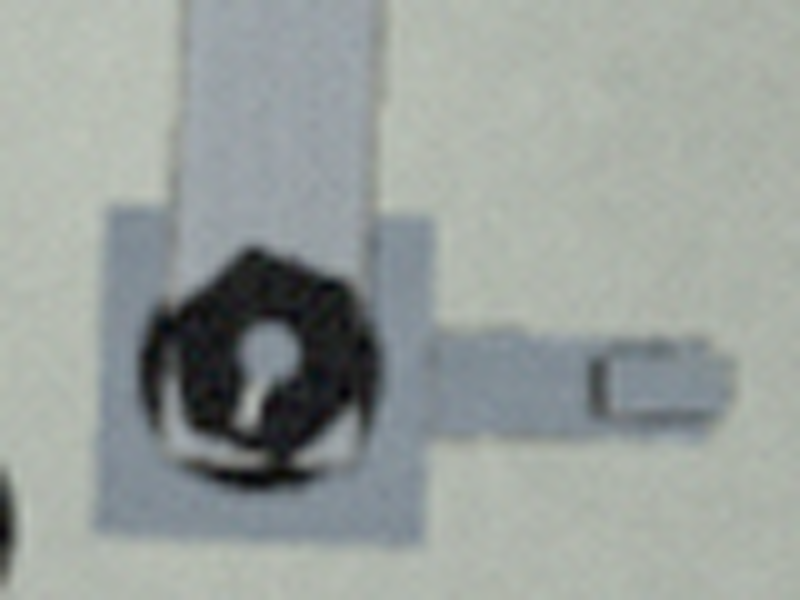

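View pics/s11.png

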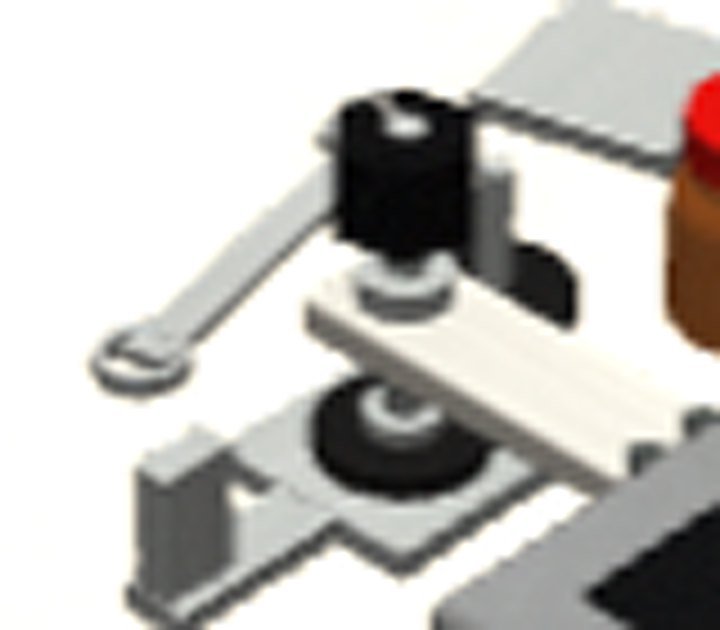

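View pics/top11.png

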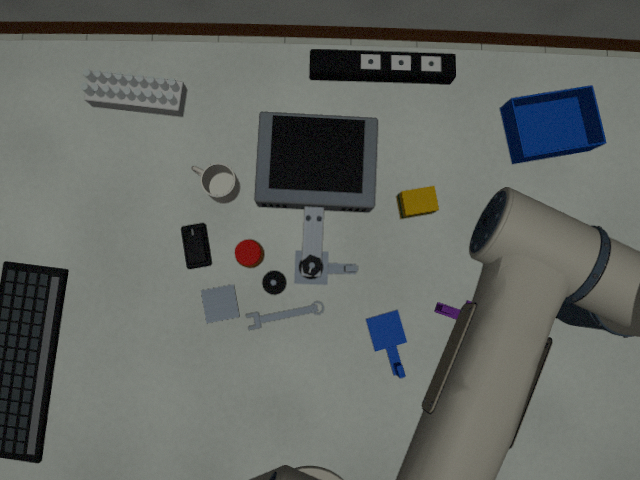

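The pad square (crop corners about (106,205) to (424,545)) hasn't moved. The foot ellipse (x 140–383, bottom 490) sits centred on it and resting on it, and the bystanders are where they were. I'm handing it in.

```bash
python3 -c "
from workcell import *
print(sign_off())"
```

```text
the job is handed in; nothing more can be done
None
```

The pad is under the foot, the foot is screwed down to a light touch on it, and the job was handed in at about 28.5 s of the 72 s.

- **Pad:** I pinched its fin and slid it along the bench, turning it about 10° on the way. In the top view its square ended within about 1 mm of the foot's axis in both directions, at the same yaw as the instrument to within 1°. I left that offset because it is within the calibration error. After the screwing the pad had not moved.
- **Foot:** I gripped the knob by its flats and turned it about 187° clockwise, following it down.
    - **Torque:** Turning torque stayed near 0.04 N m, a little under the stated 0.06, then rose to 0.059, 0.080, 0.087 and 0.114 N m over the last few degrees. That is roughly 3–4 N of foot pressure. I stopped there, let go and moved away.
    - **Noise:** The torque readings were noisy, about 0.03 N m each, so I averaged about 12 per step. An average of 0.073 at about 127° looked like contact, but the next step did not repeat it.
- **Grip:** It was about 2 mm off the knob's axis, which gave a side force of up to about 7 N while turning.
- **Bystanders:** In the last top view everything else is where it was. The arm hid most of the purple look-alike there, but nothing went near it.

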